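# Set the brass roller at the top of the race ramp

### The arm

A 7-joint arm with a two-finger parallel gripper is mounted at the origin on the work surface. World frame = base frame: x ahead of the robot, y to its left, z up, the work surface at z = 0. Lengths are in mm, angles in rad, forces in N, time in s.
With the tool pointing down it reaches from about 425 to 875 mm from the base axis. Payload 8.4 kg.
Tool frame: the origin (TCP) lies midway between the tips of the shut fingers; the grasp point (between the pads) lies 19 mm behind it; z points along the fingers, y is the direction in which the jaws open and shut (so a half turn about z gives the same grasp; the last joint's range is limited). The gripper opens to 85 mm and grips with 20 to 120 N. Pads are 22 mm wide; open, the fingers measure 114 mm over their backs; the gripper's body (76 mm by 85 mm) begins 54 mm behind the grasp point. The pads swing forward as they close: fully open they stand 13 mm farther back than shut.
Start: joints at [-1.366, 0.333, 0.04, 1.465, -0.013, 1.343, -0.059], TCP at [194.448, 620.205, 231.308] pointing down, gripper open.
Joint ranges: [-2.58, 2.58], [-0.38, 2.09], [-1.3, 1.39], [0.25, 2.4], [-1.5, 4.64], [0.08, 2.09], [-2.65, 2.65]. Speed limits (rad/s): [2.22, 2.22, 2.79, 2.79, 3.14, 3.14, 3.14].

### API

Orientations are given as a unit quaternion [x, y, z, w].
In Python, from plant import robot gives the robot as it stands.
- The arm moves only by the tool jog_arm, never from a script. Its argument "increments" is one flat list of numbers, 7 for each row, row after row: the turn, a rotation vector about the tool's x, y, z in rad, then the shift along the tool's x, y, z in mm, then the closure, from -1 (fully open) to 1 (shut), so that 0 is half open. In form: [rx, ry, rz, x, y, z, grip, rx, ry, rz, x, y, z, grip, ...]. A call has 1 to 5 rows; each row shifts and turns the commanded pose from where the row before left it, along the tool's axes as they then stand; what a row does not reach is not made up. A row lasts 1/10 s, in which the tool goes at most 50 mm and 8.59 degrees, less where a joint would pass 70% of its speed; a pose out of reach is approached as far as the arm can. A call with a gripper value outside its range is refused whole. The fingers move at their own pace and stop on an object; the grip force is fixed at half the most. Time passes only in rows, so rows that do not move let the fingers close. It gives the time, the measured TCP pose, the force and the opening at its end, in the units of the state.
- robot.get_state(): the state, without advancing time (a new reading comes with each control period).
- robot.read_camera(name): name is "side" or "top"; returns the picture (480x640x3 uint8, blue, green, red); there is no depth.
- robot.camera_model(name): a dict with "vfov" (degrees; the focal length in pixels is half the picture's height over the tangent of half this angle, whatever the lens; pixels are square), "cx", "cy" (the principal point, pixels), "xyz" and "attitude" of the camera in the world. Camera axes: x right, y up, looking along -z (the intrinsics and any distortion apply to the point x, -y, -z); pixel columns grow to the right and rows downward; lengths in mm; the calibration is good to about 2 mm. A picture is of the moment at which its call begins. camera_model takes no time and is no camera call.
- robot.sign_off(): hands the job in, once; it reports no verdict.
The state is a dict: "time": time; "joint_positions": joint angles; "joint_velocities": joint speeds; "tau": joint torques, N m; "tcp_pos": TCP position; "orientation": TCP orientation; "ft_force": force on the tool from outside, world axes, zero at the start; "torque": the same for the moment, N m; "gripper_width": finger opening in mm.
Only numpy, scipy, OpenCV 4.12 (cv2) and the standard library are available. Lean on these libraries where they do the work, as an engineer would, in place of code of your own. Each camera call takes 0.05 s, during which the arm holds its last target. There are 200 camera calls.

### The job

Get the ramp experiment ready to start: with your fingertips behind it, slowly push the brass roller up its lane of the ramp without letting it run back, until it has pressed the green sprung start bar at the top all the way in, and finish while holding it there. Only push it, gently - do not pick it up or squeeze it - and let nothing but the roller touch the start bar. Leave the grey roller at the foot of its lane and the other things on the bench where they are.

Things in the scene. Friction and masses are not known exactly. Their poses are not given: they have to be found in the camera images.
- deck: Pale wooden running board of the fixed two-lane ramp, 154 mm wide, tilted 7 degrees. Origin: on its surface, mid-width, at the inner face of the red foot lip (12 mm long, 8 mm high), 22 mm above the bench. x points up the slope along the lanes, y across to the left lane, z square to the board. Lanes are centred at y = +37 and -37 mm, 68 mm wide; the three rails are 6 mm wide, 8 mm high.
- brass_roller: Brass cylinder, 50 mm diameter, 63 mm long, 0.3 to 0.65 kg, black end discs. Origin: its centre; its y axis is the cylinder's axis (the frame turns as it rolls). It starts at rest against the red lip at the foot of either lane, its centre at deck x = 18 mm, 25 mm above the board. Let go anywhere on the board, it rolls back down.
- grey_roller: Grey plastic cylinder of the same size (50 mm diameter, 63 mm long), lighter, at rest against the lip at the foot of the other lane. Origin: its centre. It must stay there.
- start_bar (a joint): How far the green start bar is pushed in, m: 0 = out (rest), 0.010 = fully in against its stop. It slides up the slope (deck x), is sprung outward, needs 3 N to start moving and 6 N to go fully in; the roller's weight does not move it, and it springs back if released.
- bar_face (a point): Centre of the downhill face of the green start bar, 25 mm above the board: a plate 142 mm wide across both lanes, 6 mm thick, from 10 to 44 mm above the board. At rest the face is at deck x = 215 mm, so the roller's centre is at 190 mm when it meets the bar and 200 mm when the bar is fully in.
- glue_stick: Blue glue stick standing upright beside the ramp, 28 mm diameter, 90 mm high. Origin: centre of its underside. Leave it alone.
- cookie_a: Dark round biscuit with a white top, 46 mm diameter, 11 mm thick, flat on the bench on the right. Origin: centre of its underside. Leave it alone.
- cookie_b: A second such biscuit. Leave it alone.
- red_pen: Red pen lying on the bench on the left, 130 mm long, 10 mm thick. Origin: centre of its underside. Leave it alone.
- ramp: The ramp's wooden base board, flat on the bench, fixed, placed and turned differently each time: 300 x 170 x 12 mm, reaching 8 mm beyond the red lip at the foot. Origin: on the bench, 110 mm from the lip's inner face; x points the way the slope climbs (level), z up. The black housing behind the start bar is 44 mm high above the deck and begins at deck x = 242 mm.
Things that resemble listed ones, but are neither listed nor needed, are in the scene too. There is more than one size of the grey_roller; the one meant has the size given above.

How it is judged (in metres and radians):
On the way:
1. the brass roller is on its way up the board, a finger against it (x of brass_roller in the frame of deck between 0.09 and 0.17 m and z of brass_roller in the frame of deck below 0.029 m and contact force between the fingers and brass_roller above 0.02 N).
At the end, for the whole second after the job is handed in: The fingers hold the brass roller, resting on the board, still, against the start bar, which is pushed in at least 7 of its 10 mm by the roller; the grey roller is within 12 mm of its start at the foot (value of joint start_bar above 0.007 m and contact force between brass_roller and start_bar above 2 N and contact force between the fingers and brass_roller above 1 N and x of brass_roller in the frame of deck above 0.194 m and z of brass_roller in the frame of deck below 0.03 m and linear speed of brass_roller below 0.02 m/s and x of grey_roller in the frame of deck below 0.028 m and distance of grey_roller from where it was at the start of the episode below 0.012 m); the arm keeps its last pose, push and grip.
It fails at once if the brass roller is lifted off the board (more than 12 mm) (z of brass_roller in the frame of deck above 0.037 m).
It fails at once if the brass roller runs away or is knocked (faster than 0.25 m/s) (linear speed of brass_roller above 0.25 m/s).
It fails at once if the brass roller is squeezed or rammed (over 35 N) (contact force between the fingers and brass_roller above 35 N).
It fails at once if the robot touches the start bar (contact force between any of the fingers, the arm and start_bar above 0.5 N).
It fails at once if the grey roller or another thing on the bench is moved (20 mm) (distance of any of glue_stick, cookie_a, cookie_b, red_pen, grey_roller from where it was at the start of the episode above 0.02 m).
It also fails if it takes over 40 s, if anything falls off the work surface, if the arm or the gripper's body presses on something with over 40 N, if the wrist force passes 120 N, or if a joint passes its speed limit or range.

## Working session

There is one attempt and no reset: what is moved stays moved. The work goes in short steps, Python scripts to look and compute and a tool call to move; the robot and the scene stay as the last step left them, time stands still between calls to the robot, and variables do not carry over. Pictures are saved under pics/ and viewed, about 8 in all and at most 12, crops included, and the job is handed in when it is done.

Besides the shell and the picture viewer there is one more tool, called as a command line: name --argument value ..., lists and objects as JSON in quotes. jog_arm: Moves the arm, as the interface text tells. Its arguments: {"type":"object","properties":{"increments":{"type":"array","items":{"type":"number"}}},"required":["increments"]}

```bash
mkdir -p pics; ls; python3 - <<'E'
from plant import robot
import cv2
print(robot.get_state())
for n in("top","side"):
    print(n,robot.camera_model(n)); cv2.imwrite(f"pics/{n}0.png",robot.read_camera(n))
E
```

```text
pics
{'time': 0.0, 'joint_positions': array([-1.36622115,  0.33390262,  0.03986508,  1.46629314, -0.01339747,
        1.34330681, -0.05849351]), 'joint_velocities': array([ 3.65305343e-06, -5.80764237e-04, -6.64144045e-05,  3.96692671e-04,
       -2.42058770e-04, -3.65988378e-04,  2.37897880e-04]), 'tau': array([-1.20792196e-03, -6.58562136e+01,  1.36467453e+00, -4.05554152e+01,
        1.67197001e-02,  1.26973601e-02,  1.43869522e-05]), 'tcp_pos': array([194.31467006, 619.78379112, 230.41580492]), 'orientation': array([ 1.51305304e-01,  9.88486737e-01, -8.19101419e-04, -6.93335389e-05]), 'ft_force': array([ 0.47834534, -0.09098515, -0.29673163]), 'torque': array([-0.02832547, -0.02649115, -0.00479539]), 'gripper_width': 85.32095938379327}
top {'vfov': 54.5144583236919, 'cx': 324.49467982936835, 'cy': 242.30787608472116, 'xyz': array([374.85201569,   7.55925108, 932.01336833]), 'attitude': array([ 0.05439217, -0.05667176, -0.70268122,  0.7071555 ])}
side {'vfov': 43.80640052571978, 'cx': 312.01357912468984, 'cy': 249.6275663650939, 'xyz': array([-168.07763372, -617.57521895,  946.23060779]), 'attitude': array([ 0.36023253, -0.15940499, -0.36514968,  0.84349765])}
```

View pics/top0.png

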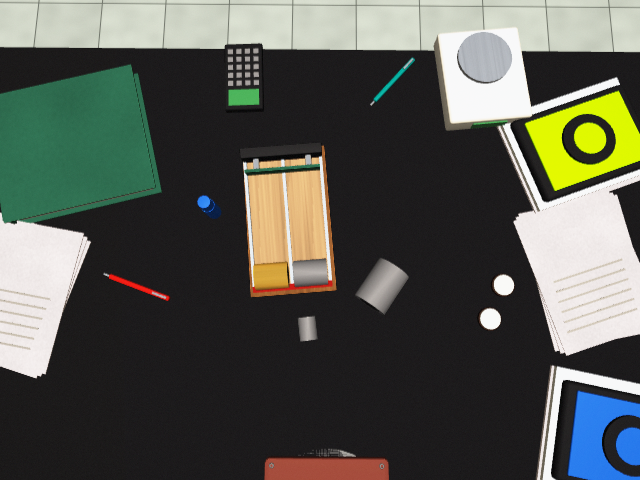

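View pics/side0.png

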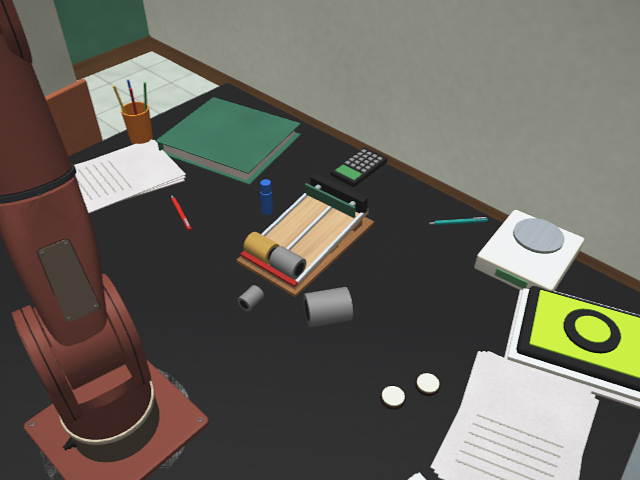

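```bash
cat > h.py <<'E'
import numpy as np, cv2
from scipy.spatial.transform import Rotation as R
from plant import robot
def ray(n,u,v):
    m=robot.camera_model(n); f=240/np.tan(np.radians(m["vfov"]/2))
    d=R.from_quat(m["attitude"]).apply([(u-m["cx"])/f,-(v-m["cy"])/f,-1]); return np.array(m["xyz"]),d
def onplane(n,u,v,z):
    c,d=ray(n,u,v); return c+d*(z-c[2])/d[2]
def proj(n,p):
    m=robot.camera_model(n); f=240/np.tan(np.radians(m["vfov"]/2))
    q=R.from_quat(m["attitude"]).inv().apply(np.atleast_2d(p)-m["xyz"]); return np.c_[m["cx"]-f*q[:,0]/q[:,2],m["cy"]+f*q[:,1]/q[:,2]]
E
python3 - <<'E'
from h import *
a=cv2.imread("pics/top0.png"); b=cv2.imread("pics/side0.png")
A=cv2.resize(a[140:305,230:345],None,fx=3.6,fy=3.6,interpolation=cv2.INTER_CUBIC)
B=cv2.resize(b[170:300,230:380],None,fx=2.6,fy=2.6,interpolation=cv2.INTER_CUBIC)
c=np.zeros((600,A.shape[1]+B.shape[1],3),np.uint8);c[:A.shape[0],:A.shape[1]]=A;c[:B.shape[0],A.shape[1]:]=B
cv2.imwrite("pics/crop.png",c);print(c.shape,A.shape)
for n,im in(("top",a),("side",b)):
    h=cv2.cvtColor(im,cv2.COLOR_BGR2HSV)
    roi=np.zeros(h.shape[:2],np.uint8); 
    if n=="top": roi[140:305,230:345]=1
    else: roi[170:300,230:380]=1
    for nm,lo,hi in(("red",(0,180,90),(5,255,255)),("white",(0,0,190),(180,45,255)),("green",(60,100,40),(90,255,255)),("brass",(14,160,90),(28,255,255))):
        m=cv2.inRange(h,lo,hi)*roi
        k,l,s,ce=cv2.connectedComponentsWithStats(m)
        for i in range(1,k):
            if s[i,4]>25:
                pts=np.argwhere(l==i)[:,::-1].astype(np.int32)
                print(n,nm,s[i,4],ce[i].round(1),cv2.boxPoints(cv2.minAreaRect(pts)).round(1).tolist())
E
```

```text
(600, 804, 3) (594, 414, 3)
top red 221 [293.1 287.5] [[252.60000610351562, 287.0], [331.79998779296875, 280.5], [332.20001220703125, 286.0], [253.0, 292.3999938964844]]
top white 385 [324.9 218.4] [[318.29998779296875, 157.10000610351562], [321.5, 156.8000030517578], [331.3999938964844, 279.0], [328.29998779296875, 279.20001220703125]]
top white 289 [248.9 224.6] [[243.60000610351562, 172.0], [246.5, 171.8000030517578], [255.10000610351562, 285.79998779296875], [252.3000030517578, 286.1000061035156]]
top white 368 [287.5 226.9] [[281.6000061035156, 173.0], [284.8999938964844, 172.8000030517578], [293.5, 282.0], [290.1000061035156, 282.20001220703125]]
top green 216 [282.  168.1] [[244.8000030517578, 169.60000610351562], [319.0, 163.8000030517578], [319.20001220703125, 166.6999969482422], [245.0, 172.39999389648438]]
top brass 865 [270.4 275.5] [[252.1999969482422, 264.20001220703125], [286.8999938964844, 261.29998779296875], [289.0, 286.79998779296875], [254.3000030517578, 289.6000061035156]]
side red 317 [268.5 267.9] [[240.10000610351562, 254.5], [242.8000030517578, 249.8999938964
[... 294 characters left out ...]
6.5, 247.5], [328.5, 205.5], [330.0, 207.0], [288.0, 249.0]]
side white 255 [328.1 247.2] [[295.29998779296875, 279.3999938964844], [360.29998779296875, 211.39999389648438], [362.29998779296875, 213.3000030517578], [297.29998779296875, 281.29998779296875]]
side green 134 [248.2 177.3] [[229.6999969482422, 175.10000610351562], [262.79998779296875, 169.10000610351562], [265.0, 181.0], [231.8000030517578, 186.89999389648438]]
side green 155 [349.5 173.3] [[335.0, 170.0], [361.0, 170.0], [361.0, 179.0], [335.0, 179.0]]
side green 235 [331.1 199.7] [[301.0, 191.1999969482422], [305.3999938964844, 182.10000610351562], [358.1000061035156, 207.60000610351562], [353.6000061035156, 216.8000030517578]]
```

View pics/crop.png

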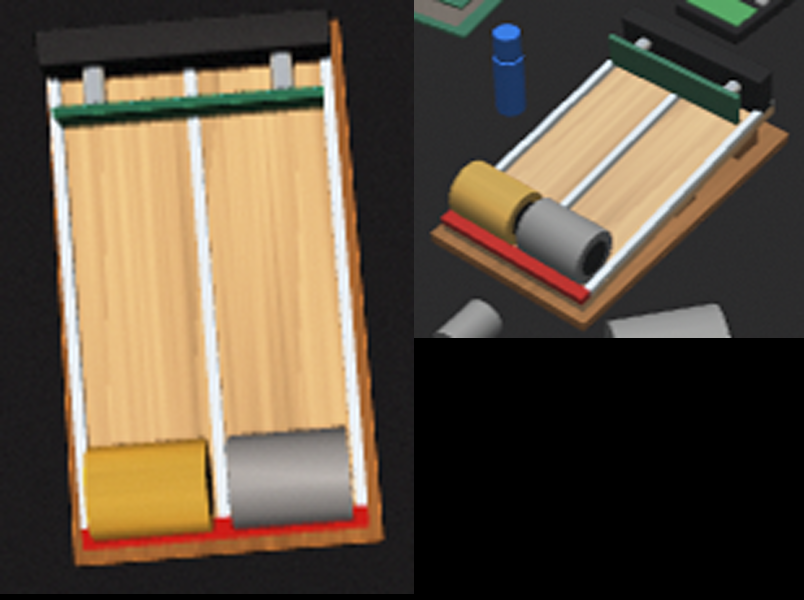

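```bash
python3 - <<'E'
from h import *
t=np.radians(7);c,s=np.cos(t),np.sin(t)
hz=lambda x,z:22+x*s+z*c
for nm,n,u,v,x,y,z in [("lipL","top",253,292.6,-12,77,8),("lipR","top",332.4,286.2,-12,-77,8),("bar","top",282,168.1,218,0,44),("barL","top",244.9,171,218,71,44),("barR","top",319.1,165,218,-71,44),
  ("mid","top",291.8,282.5,0,0,8),("brass","top",271,275.6,18,37,25),("side lipR","side",294.7,286.3,-12,-77,4),("side lipL","side",240.1,254.5,-12,77,4),("s mid bar top","side",332,195.5,218,0,44)]:
    p=onplane(n,u,v,hz(x,z)); print(nm,p.round(1))
E
```

```text
lipL [418.9 142.4  28.5]
lipR [432.2 -10.7  28.5]
bar [648.1  85.6  92.2]
barL [642.  154.9  92.2]
barR [654.6  16.2  92.2]
mid [438.8  67.8  29.9]
brass [450.2 106.2  49. ]
side lipR [436.2 -10.8  24.5]
side lipL [421.9 144.3  24.5]
s mid bar top [653.7  80.3  92.2]
```

jog_arm --increments '[0,0,-0.13,0,0,0,1,0,0,-0.13,0,0,0,1,0,0,-0.13,0,0,0,1,0,0,0,-15,-42,0,1,0,0,0,-15,-42,0,1]'

```text
time: 0.6
tcp_pos: [231.1, 538.3, 230.1]
orientation: [-0.044, 0.999, -0.001, -0.0]
ft_force: [0.8, -0.6, 1.4]
gripper_width: 12.4
```

jog_arm --increments '[0,0,0,-16,-45,0,1,0,0,0,-16,-45,0,1,0,0,0,-16,-45,0,1,0,0,0,-16,-45,0,1,0,0,0,-16,-45,0,1]'

```text
time: 1.1
tcp_pos: [331.0, 319.8, 231.1]
orientation: [-0.043, 0.999, -0.0, -0.0]
ft_force: [0.8, 0.3, 0.7]
gripper_width: 0.1
```

jog_arm --increments '[0,0,0,-16,-45,0,1,0,0,0,-16,-45,0,1,0,0,0,-16,-45,0,1,0,0,0,-16,-45,0,1,0,0,0,0,0,0,1]'

```text
time: 1.6
tcp_pos: [411.9, 142.0, 231.4]
orientation: [-0.039, 0.999, -0.0, 0.0]
ft_force: [0.5, 0.3, -0.3]
gripper_width: 0.0
```

jog_arm --increments '[0,0,-0.01,8,-40,0,1,0,0,0,0,0,40,1,0,0,0,0,0,40,1,0,0,0,0,0,30,1,0,0,0,0,0,0,1]'

```text
time: 2.1
tcp_pos: [402.6, 106.4, 118.1]
orientation: [-0.048, 0.999, -0.002, -0.003]
ft_force: [0.1, -0.1, 0.9]
gripper_width: -0.3
```

```bash
python3 - <<'E'
from h import *
s=robot.get_state();print(s["tcp_pos"],s["orientation"],s["joint_positions"].round(3))
a=robot.read_camera("top");b=robot.read_camera("side")
A=cv2.resize(a[140:340,220:370],None,fx=2.6,fy=2.6);B=cv2.resize(b[170:300,220:370],None,fx=2.6,fy=2.6)
c=np.zeros((520,780,3),np.uint8);c[:,:390]=A;c[:338,390:]=B;cv2.imwrite("pics/c2.png",c)
E
```

```text
[402.63583038 106.41563273 118.069357  ] [-0.04809542  0.99883704 -0.0015813  -0.00298379] [-0.826 -0.068  0.45   2.155  0.035  1.055  1.272]
```

View pics/c2.png

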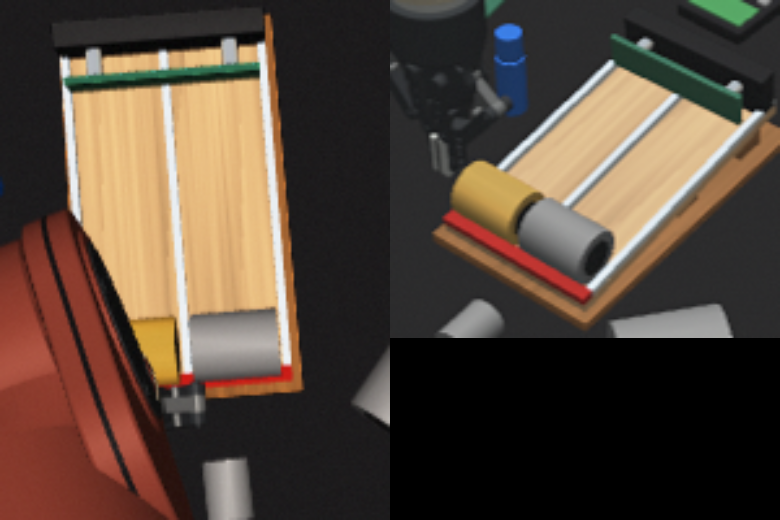

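jog_arm --increments '[0,0,0,0,0,25,1,0,0,0,0,0,25,1,0,0,0,0,0,15,1,0,0,0,0,0,10,1,0,0,0,0,0,0,1]'

```text
time: 2.7
tcp_pos: [405.7, 107.8, 46.7]
orientation: [-0.048, 0.999, -0.0, 0.0]
ft_force: [0.2, -0.4, 1.2]
gripper_width: 0.1
```

```bash
python3 - <<'E'
from h import *
s=robot.get_state();print(s["tcp_pos"],s["orientation"],s["joint_positions"].round(3),s["ft_force"])
b=robot.read_camera("side")
cv2.imwrite("pics/c3.png",cv2.resize(b[170:300,220:370],None,fx=4,fy=4,interpolation=cv2.INTER_CUBIC))
print(proj("side",s["tcp_pos"]))
E
```

```text
[405.69604326 107.76298542  46.66762994] [-4.82273597e-02  9.98836383e-01 -1.66045310e-05  4.67663293e-05] [-0.818  0.055  0.468  2.223 -0.032  0.87   1.337] [ 0.20734521 -0.4065275   1.16100958]
[[245.07575671 259.02387402]]
```

View pics/c3.png

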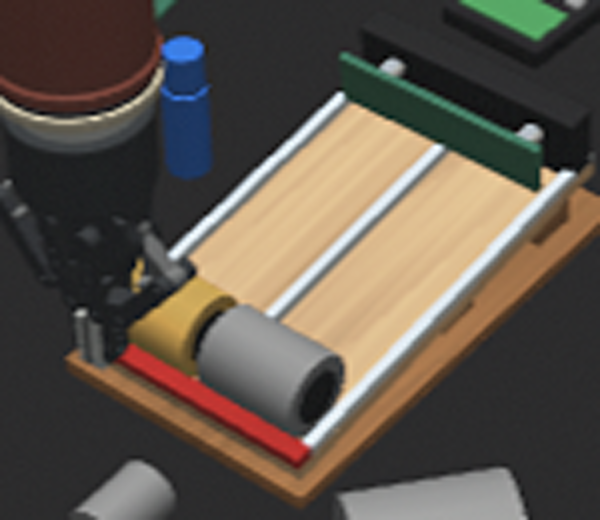

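jog_arm --increments '[0,0,0.008,0,-2,4,1,0,0,0,-2,0,0,1,0,0,0,-2,0,0,1,0,0,0,-2,0,0,1,0,0,0,-2,0,0,1]'

```text
time: 3.25
tcp_pos: [413.9, 106.3, 42.5]
orientation: [-0.044, 0.999, 0.0, 0.0]
ft_force: [0.1, 0.3, -0.3]
gripper_width: 0.1
```

jog_arm --increments '[0,0,0,-2,0,-0.2,1,0,0,0,-2,0,-0.2,1,0,0,0,-2,0,-0.2,1,0,0,0,-3,0,-0.4,1,0,0,0,-3,0,-0.4,1]'

```text
time: 3.75
tcp_pos: [425.6, 107.2, 43.7]
orientation: [-0.044, 0.999, -0.0, -0.0]
ft_force: [-2.0, -0.5, 0.7]
gripper_width: -0.3
```

```bash
cat > st.py <<'E'
from h import *
import sys
s=robot.get_state();p=s["tcp_pos"];d=np.array([p[0]-439.5,p[1]-67]);x=d@[.9962,.0872];y=d@[-.0872,.9962]
c,sn=np.cos(np.radians(7)),np.sin(np.radians(7));dx=x*c+(p[2]-22)*sn;dz=-x*sn+(p[2]-22)*c
print("t",s["time"],"tcp",p.round(1),"deck x,y,z",round(dx,1),round(y,1),round(dz,1),"F",s["ft_force"].round(2),"yaw",np.degrees(2*s["orientation"][0]).round(2))
a=robot.read_camera("side");h=cv2.cvtColor(a,cv2.COLOR_BGR2HSV)
m=cv2.inRange(h,(14,160,60),(28,255,255));m[:170]=0;m[300:]=0;m[:,:225]=0;m[:,380:]=0
if len(sys.argv)>1: cv2.imwrite("pics/"+sys.argv[1],cv2.resize(a[150:300,220:380],None,fx=4,fy=4,interpolation=cv2.INTER_CUBIC))
E
python3 st.py c4.png
```

```text
t 3.75 tcp [425.6 107.2  43.7] deck x,y,z -7.6 41.3 22.8 F [-2.   -0.54  0.71] yaw -5.05
```

View pics/c4.png

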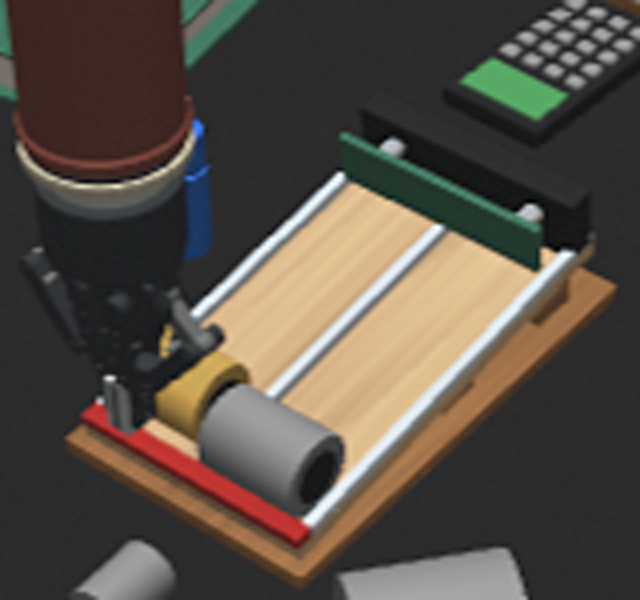

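jog_arm --increments '[0,0,0,-4,0,-0.2,1,0,0,0,-4,0,-0.3,1,0,0,0,-4,0,-0.3,1,0,0,0,-4,0,-0.4,1,0,0,0,-4,0,-0.4,1]'

```text
time: 4.3
tcp_pos: [445.8, 109.0, 45.3]
orientation: [-0.044, 0.999, -0.0, -0.0]
ft_force: [-1.4, -0.5, 0.8]
gripper_width: 0.1
```

jog_arm --increments '[0,0,0,-4,0,-0.5,1,0,0,0,-4,0,-0.5,1,0,0,0,-4,0,-0.5,1,0,0,0,-4,0,-0.5,1,0,0,0,-4,0,-0.5,1]'

```text
time: 4.8
tcp_pos: [465.6, 110.8, 47.8]
orientation: [-0.044, 0.999, -0.0, -0.0]
ft_force: [-1.3, 0.6, 0.9]
gripper_width: -0.4
```

jog_arm --increments '[0,0,0,-4,0,-0.5,1,0,0,0,-4,0,-0.5,1,0,0,0,-4,0,-0.5,1,0,0,0,-4,0,-0.5,1,0,0,0,-4,0,-0.5,1]'

```text
time: 5.3
tcp_pos: [485.6, 112.5, 50.4]
orientation: [-0.044, 0.999, -0.0, -0.0]
ft_force: [-1.1, -0.5, 1.5]
gripper_width: 0.1
```

```bash
python3 st.py c5.png
```

```text
t 5.3 tcp [485.6 112.5  50.4] deck x,y,z 52.9 41.3 22.1 F [-1.14 -0.51  1.49] yaw -5.05
```

View pics/c5.png

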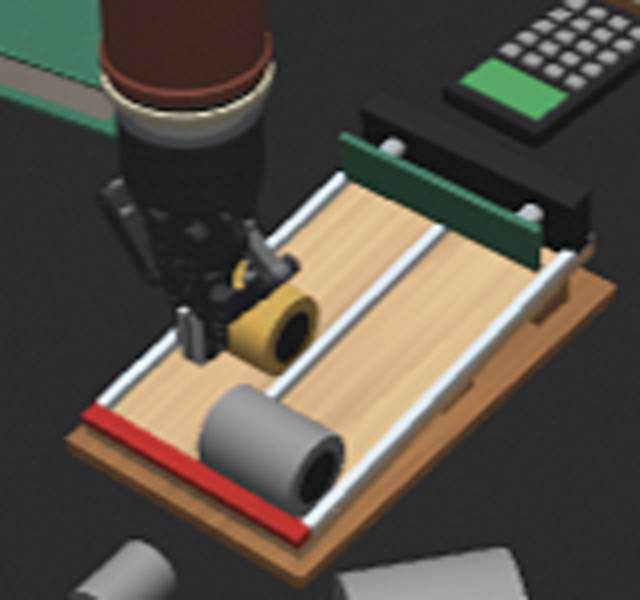

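jog_arm --increments '[0,0,0,-4,0,-0.5,1,0,0,0,-4,0,-0.5,1,0,0,0,-4,0,-0.5,1,0,0,0,-4,0,-0.5,1,0,0,0,-4,0,-0.5,1]'

```text
time: 5.85
tcp_pos: [505.5, 114.3, 52.9]
orientation: [-0.044, 0.999, -0.0, 0.0]
ft_force: [-1.1, -0.3, 0.4]
gripper_width: 0.1
```

jog_arm --increments '[0,0,0,-4,0,-0.5,1,0,0,0,-4,0,-0.5,1,0,0,0,-4,0,-0.5,1,0,0,0,-4,0,-0.5,1,0,0,0,-4,0,-0.5,1]'

```text
time: 6.35
tcp_pos: [525.4, 116.0, 55.4]
orientation: [-0.044, 0.999, -0.0, -0.0]
ft_force: [-1.7, -0.8, 1.2]
gripper_width: -0.1
```

jog_arm --increments '[0,0,0,-4,0,-0.5,1,0,0,0,-4,0,-0.5,1,0,0,0,-4,0,-0.5,1,0,0,0,-4,0,-0.5,1,0,0,0,-4,0,-0.5,1]'

```text
time: 6.85
tcp_pos: [545.3, 117.8, 57.9]
orientation: [-0.044, 0.999, -0.0, -0.0]
ft_force: [-2.1, 0.3, 1.3]
gripper_width: -0.2
```

jog_arm --increments '[0,0,0,-4,0,-0.5,1,0,0,0,-4,0,-0.5,1,0,0,0,-4,0,-0.5,1,0,0,0,-4,0,-0.5,1,0,0,0,-4,0,-0.5,1]'

```text
time: 7.35
tcp_pos: [565.3, 119.6, 60.4]
orientation: [-0.044, 0.999, -0.0, -0.0]
ft_force: [-0.8, 0.8, 0.4]
gripper_width: -0.1
```

```bash
python3 st.py c6.png
```

```text
t 7.35 tcp [565.3 119.6  60.4] deck x,y,z 133.6 41.4 22.2 F [-0.82  0.84  0.43] yaw -5.05
```

View pics/c6.png

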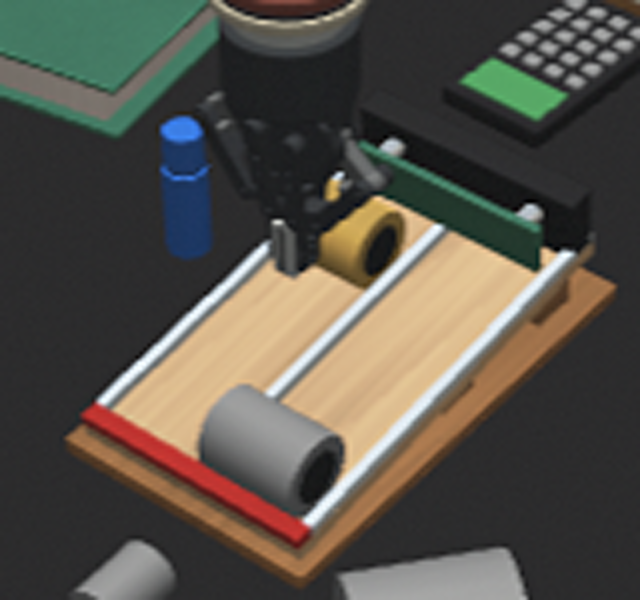

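```bash
python3 - <<'E'
from h import *
for u,v,g in((315.25,211.75,170),(293.2,233.8,89)):
    p=onplane("side",u,v,22+g*.1219+24.8);d=p[:2]-[439.5,67];x=d@[.9962,.0872];print(p,(x+25*.1219)/.9925,d@[-.0872,.9962])
E
```

```text
[606.64559183  88.75982779  67.523     ] 172.75102827283186 7.102044836527208
[525.91674461  80.55909144  57.6491    ] 91.00071914440322 5.972026758590445
```

jog_arm --increments '[0,0,0,-3,0,-0.4,1,0,0,0,-3,0,-0.4,1,0,0,0,-3,0,-0.4,1,0,0,0,-2,0,-0.2,1,0,0,0,-2,0,-0.2,1]'

```text
time: 7.9
tcp_pos: [578.0, 120.7, 61.9]
orientation: [-0.044, 0.999, -0.0, -0.0]
ft_force: [-1.3, -0.3, 0.9]
gripper_width: 0.1
```

jog_arm --increments '[0,0,0,-1.5,0,-0.2,1,0,0,0,-1.5,0,-0.2,1,0,0,0,-1,0,-0.1,1,0,0,0,-1,0,-0.1,1,0,0,0,0,0,0,1]'

```text
time: 8.4
tcp_pos: [583.1, 121.1, 62.5]
orientation: [-0.044, 0.999, -0.0, 0.0]
ft_force: [-1.0, 0.5, 0.6]
gripper_width: 0.4
```

jog_arm --increments '[0,0,0,-1,0,-0.1,1,0,0,0,-1,0,-0.1,1,0,0,0,-1,0,-0.1,1,0,0,0,0,0,0,1,0,0,0,0,0,0,1]'

```text
time: 8.9
tcp_pos: [585.7, 121.4, 62.8]
orientation: [-0.044, 0.999, -0.0, -0.0]
ft_force: [-3.4, 0.8, -0.4]
gripper_width: 0.0
```

jog_arm --increments '[0,0,0,-1,0,-0.1,1,0,0,0,-1,0,-0.1,1,0,0,0,-1,0,-0.1,1,0,0,0,0,0,0,1,0,0,0,0,0,0,1]'

```text
time: 9.4
tcp_pos: [587.3, 121.6, 62.8]
orientation: [-0.044, 0.999, -0.0, -0.002]
ft_force: [-8.6, -0.2, 4.4]
gripper_width: 0.2
```

jog_arm --increments '[0,0,0,-1,0,-0.1,1,0,0,0,-1,0,-0.1,1,0,0,0,0,0,0,1,0,0,0,0,0,0,1,0,0,0,0,0,0,1]'

```text
time: 9.9
tcp_pos: [589.1, 121.8, 62.9]
orientation: [-0.044, 0.999, -0.0, -0.002]
ft_force: [-9.9, -1.0, 5.3]
gripper_width: -0.2
```

jog_arm --increments '[0,0,0,-1,0,-0.1,1,0,0,0,-1,0,-0.1,1,0,0,0,0,0,0,1,0,0,0,0,0,0,1,0,0,0,0,0,0,1]'

```text
time: 10.4
tcp_pos: [590.8, 121.9, 63.0]
orientation: [-0.044, 0.999, -0.0, -0.002]
ft_force: [-11.0, -1.7, 5.7]
gripper_width: 0.1
```

```bash
python3 st.py c7.png
```

```text
t 10.4 tcp [590.8 121.9  63. ] deck x,y,z 159.4 41.5 21.8 F [-11.03  -1.74   5.72] yaw -5.05
```

View pics/c7.png

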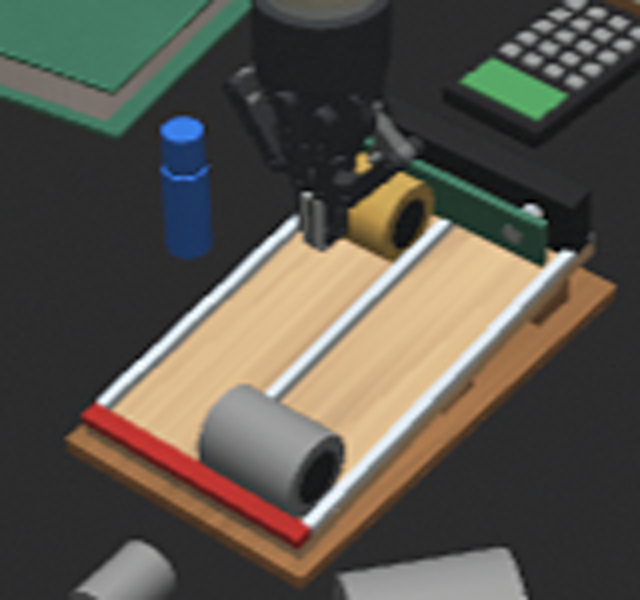

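jog_arm --increments '[0,0,0,-1,0,-0.1,1,0,0,0,-1,0,-0.1,1,0,0,0,0,0,0,1,0,0,0,0,0,0,1,0,0,0,0,0,0,1]'

```text
time: 10.95
tcp_pos: [592.6, 122.0, 63.2]
orientation: [-0.044, 0.999, -0.0, -0.002]
ft_force: [-10.6, -0.3, 5.6]
gripper_width: 0.1
```

jog_arm --increments '[0,0,0,-1,0,-0.1,1,0,0,0,-0.5,0,-0.1,1,0,0,0,0,0,0,1,0,0,0,0,0,0,1,0,0,0,0,0,0,1]'

```text
time: 11.45
tcp_pos: [593.9, 122.2, 63.3]
orientation: [-0.044, 0.999, -0.0, -0.003]
ft_force: [-11.5, -1.4, 6.5]
gripper_width: 0.0
```

jog_arm --increments '[0,0,0,-1,0,-0.1,1,0,0,0,0,0,0,1,0,0,0,0,0,0,1,0,0,0,0,0,0,1]'

```text
time: 11.85
tcp_pos: [594.8, 122.3, 63.4]
orientation: [-0.044, 0.999, -0.0, -0.003]
ft_force: [-13.0, -0.6, 7.5]
gripper_width: 0.1
```

jog_arm --increments '[0,0,0,-1,0,-0.1,1,0,0,0,0,0,0,1,0,0,0,0,0,0,1,0,0,0,0,0,0,1]'

```text
time: 12.25
tcp_pos: [595.6, 122.3, 63.5]
orientation: [-0.044, 0.999, -0.0, -0.003]
ft_force: [-13.6, -1.7, 7.1]
gripper_width: -0.0
```

jog_arm --increments '[0,0,0,-1,0,-0.1,1,0,0,0,0,0,0,1,0,0,0,0,0,0,1,0,0,0,0,0,0,1]'

```text
time: 12.65
tcp_pos: [595.8, 122.3, 63.4]
orientation: [-0.044, 0.999, -0.0, -0.004]
ft_force: [-16.3, -1.7, 9.9]
gripper_width: 0.0
```

```bash
python3 st.py c8.png; python3 - <<'E'
from h import *
a=robot.read_camera("side");h=cv2.cvtColor(a,cv2.COLOR_BGR2HSV)
m=cv2.inRange(h,(60,100,30),(90,255,255));m[:180]=0;m[225:]=0;m[:,:325]=0;m[:,370:]=0
b=cv2.imread("pics/side0.png");g=cv2.inRange(cv2.cvtColor(b,cv2.COLOR_BGR2HSV),(60,100,30),(90,255,255));g[:180]=0;g[225:]=0;g[:,:325]=0;g[:,370:]=0
for q in(g,m):
    p=np.argwhere(q)[:,::-1]; print(len(p),p.mean(0),p.max(0)); print(np.argwhere(q[:,350]).ravel()[[0,-1]])
E
```

```text
t 12.65 tcp [595.8 122.3  63.4] deck x,y,z 164.4 41.5 21.5 F [-16.33  -1.65   9.88] yaw -5.06
162 [339.91358025 203.97530864] [355 216]
[205 215]
175 [340.46857143 199.91428571] [357 214]
[200 211]
```

View pics/c8.png

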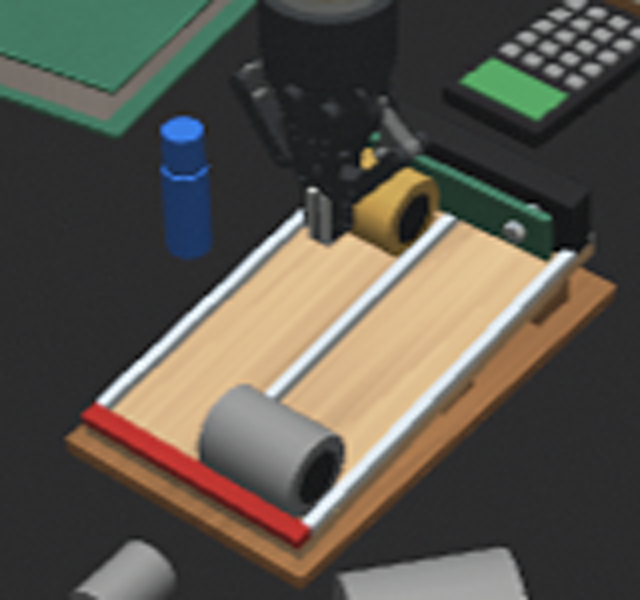

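jog_arm --increments '[0,0,0,0,0,0,1,0,0,0,0,0,0,1,0,0,0,0,0,0,1,0,0,0,0,0,0,1,0,0,0,0,0,0,1]'

```text
time: 13.25
tcp_pos: [595.8, 122.3, 63.4]
orientation: [-0.044, 0.999, -0.0, -0.004]
ft_force: [-16.3, -0.9, 9.1]
gripper_width: -0.1
```

```bash
python3 st.py && python3 -c "
from plant import robot
print(robot.sign_off())"
```

```text
t 13.25 tcp [595.8 122.3  63.4] deck x,y,z 164.4 41.5 21.5 F [-16.31  -0.89   9.08] yaw -5.06
the job is handed in; nothing more can be done
None
```

I pushed the brass roller slowly up the left lane with the shut fingertips behind it. It now holds the green start bar in against its stop, and I handed the job in at about 13 s.

**Bar pushed in:** the fingertips moved about 10 mm after the roller met the bar. On the last 1 mm step they moved only 0.2 mm while the force rose, which is the stop. The last side picture also shows the bar moved back.

**Held still:** the position did not change over the final half second. The wrist force was steady at about 16 N along the slope and 9 N upward, below the 35 N limit.

**Other things:** the grey roller and the glue stick look unmoved in the last side picture, and only the roller appears to touch the bar. I did not check the biscuits and the pen again, because they lie outside that picture. The arm stayed clear of them.

**Not measured directly:** I have no reading of the bar joint or of the roller's height at the end. Both are judged from the fingertip travel, the force and the picture. No check failed. The two cameras placed the ramp 3 to 5 mm apart, and I used a value in between.

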